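Tighten a jar cap with the preset torque driver

TASK

The jar held in the jar vise has its fluted cap only spun on loosely. Take the preset torque driver out of its cup, fit its chuck gently all the way down over the cap and turn it clockwise until the clutch clicks over, then stop at once: do not drive the handle on after the click and do not unscrew the cap again. Lift the driver off, stand it upright in its cup, let go, and leave the other things where they are.

Things in the scene. Friction and masses are not known exactly. Their poses are not given: they have to be found in the camera images.
- vise: Fixed bench jar vise: steel plate 90 x 140 x 12 mm (x, y, z), two aluminium jaws along its y direction, 50 mm high over the table, and a black clamping knob on its +y end reaching 89 mm from the centre. Origin: underside centre. A round glass jar 54 mm across stands in its middle, clamped too hard to turn, at any angle.
- cap: Fluted wooden screw cap of the clamped jar: 38 mm core, six round upright ribs (10 mm thick, domed tops, 47 mm over the ribs) at 0, 60, ... 300 degrees from its x axis; 26 mm high, rib tops 1 mm lower. Origin: centre of its underside, 75 mm above the table, z up; it turns with the cap.
- cap_top (a point): Centre of the cap's top, 101 mm above the table; turns with the cap. Clockwise from above tightens: the cap runs with a light drag of about 0.06 N m for somewhere between 0.15 and 1.05 rad (not known beforehand), then is home and comes up hard. Only the light drag keeps it from turning back.
- driver: Loose preset torque driver, about 0.3 to 0.45 kg, 94 mm high; this is its metal lower part: chuck 60 mm across and 28 mm high, then the clutch housing 38 mm across, up to 60 mm. Origin: centre of the chuck's open mouth, z up. Cavity 21 mm deep: fully seated, the mouth is 5 mm above the underside of the cap.
- mouth (a point): Same point and frame as driver. Inside are six round upright teeth (9 mm thick, rounded lower ends 1 mm inside the mouth, inner tips on a 41 mm circle) at 0, 60, ... 300 degrees from its x axis. They go between the cap's ribs with 1.5 mm to spare and 0.39 rad of turning play in all (0.19 rad each way from midway).
- handle: Black T-handle on top of the driver: bar 96 x 20 x 28 mm (x along the bar, y across), from 66 to 94 mm above the mouth. Origin: on the axis, 60 mm above the mouth, z up. At rest its x axis is parallel to the chuck's; the clutch lets it turn clockwise against the chuck by up to 0.36 rad (dead stop). Anticlockwise it is solid.
- grip (a point): On the driver's axis in the T-bar, 87 mm above the mouth: place for the TCP, fingers closing on the 20 mm width; frame as the handle's. Clutch: solid up to 0.50 N m clockwise, then it clicks over: the handle gives way and the torque falls, to 0.40 N m at 0.10 rad, 0.28 at 0.20 and 0.06 at the dead stop, 0.36 rad. It springs back to 0 when let loose.
- cup: Fixed cup in which the driver stands, chuck down: 94 x 94 x 8 mm steel plate with an upright ring, 66 mm inside, 78 mm outside, its rim 26 mm over the table. Origin: underside centre. The driver's mouth stands on the plate, 8 mm over the table.
- jar_a: Bystander: small glass jar with smooth wooden cap, 51 mm across, 56 mm high; origin underside centre.
- jar_b: Bystander: another such small jar.
- jar_c: Bystander: another such small jar.
- tape: Bystander: roll of cardboard tape, 84 mm across, 24 mm high; origin underside centre.
- carton_a: Bystander: flat carton 85 x 130 x 45 mm; origin underside centre.
- carton_b: Bystander: upright carton 60 x 45 x 85 mm; origin underside centre.
- marker: Bystander: marker pen lying along its x axis, 127 mm long, 17 mm thick.
Mind the look-alikes: they are no part of the job. Of the things that look like the driver, the smallest one is meant.

How it is judged:
On the way, in this order (a step that is already met when the one before it is completed fails the run):
1. the driver's chuck is fully down over the jar's cap (z of driver in the frame of cap below 0.009 m and horizontal distance between driver and cap below 0.004 m), for 0.1 s.
2. with the chuck on the cap, the clutch has clicked over (handle more than 0.06 rad ahead of the chuck, the cap home) (all of step 1 and angle between the x axis of handle and the x axis of driver, either way round above 0.06 rad and horizontal distance between cap_c7 and jar_c2 below 0.002 m), for 0.05 s.
At the end, for the whole second after the job is handed in: The cap is home on its thread (within 2 mm at the rim, about 0.1 rad, of its stop), and the driver stands upright (within 0.1 rad) and at rest on the floor of its cup, released, its clutch sprung back (horizontal distance between cap_c7 and jar_c2 below 0.002 m and z of driver in the frame of cup below 0.012 m and horizontal distance between driver and cup below 0.008 m and angle between driver's own z axis and vertical below 0.1 rad and linear speed of driver below 0.02 m/s and angle between the x axis of handle and the x axis of driver, either way round below 0.05 rad); the robot touches nothing.
It fails at once if the handle is driven on well past the click (more than 0.26 rad ahead of the chuck) (angle between the x axis of handle and the x axis of driver, either way round above 0.26 rad).
It fails at once if the driver bears on the cap with more than 40 N (contact force between driver and cap above 40 N).
It fails at once if a bystander is moved by more than 30 mm (distance of any of jar_a, jar_b, jar_c, tape, carton_a, carton_b, marker from where it was at the start of the episode above 0.03 m).
It also fails if it takes over 72 s, if anything falls off the work surface, if the arm or the gripper's body presses on something with over 40 N, if the wrist force passes 120 N, or if a joint passes its speed limit or range.

ROBOT

A 6-joint arm with a two-finger parallel gripper is mounted at the origin on the work surface. World frame = base frame: x ahead of the robot, y to its left, z up, the work surface at z = 0. Lengths are in m, angles in rad, forces in N, time in s.
With the tool pointing down it reaches from about 0.25 to 0.725 m from the base axis. Payload 9.7 kg.
Tool frame: the origin (TCP) lies between the finger pads, 19 mm behind the fingertips; this is the grasp point; z points along the fingers, y is the line along which they close (so a half turn about z gives the same grasp; the last joint's range is limited). The gripper opens to 85 mm and grips with 20 to 120 N. Pads are 22 mm wide; open, the fingers measure 114 mm over their backs; the gripper's body (76 mm by 85 mm) begins 54 mm behind the grasp point. The pads swing forward as they close: fully open they stand 13 mm farther back than shut.
Start: joints at [-1.323, 0.087, 0.176, 1.66, 0, 1.571], TCP at [0.135, -0.533, 0.25] pointing down, gripper open.
Joint ranges: [-3.13, 3.13], [-0.85, 1.81], [-1.15, 1.24], [-2.2, 2.28], [-1.44, 1.52], [-3.14, 3.14]. Speed limits (rad/s): [2.22, 2.22, 2.57, 3.14, 3.14, 3.14].

INTERFACE

Orientations are given as [roll, pitch, yaw] about the fixed x, y, z axes, in that order (R = Rz(yaw) Ry(pitch) Rx(roll)).
In Python, from bench import read_state, cams, ticket gives the robot as it stands.
- The arm moves only by the tool apply_moves, never from a script. Its argument "targets" is a list of rows, each a list of 7 numbers: the turn, a rotation vector about the tool's x, y, z in degrees, then the shift along the tool's x, y, z in mm, then the finger opening in mm, from 0 to 85.4. In form: [[ax, ay, az, dx, dy, dz, claw], ...]. A call has 1 to 5 rows; each row is the pose to reach, as a shift and turn from the pose commanded when the call began, along the tool's axes at that moment; what a row does not reach only later rows make up. A row lasts 1/10 s, in which the tool goes at most 50 mm and 8.59 degrees, less where a joint would pass 70% of its speed; a pose out of reach is approached as far as the arm can. A call with a gripper value outside its range is refused whole. The fingers move at their own pace and stop on an object; the grip force is fixed at half the most. Time passes only in rows, so rows that repeat a pose let the fingers close. It gives the time, the measured TCP pose, the force, the opening and the grip force at its end, in the units of the state.
- read_state(): the state, without advancing time (a new reading comes with each control period).
- cams.snapshot(name): name is "scene" or "top" or "wrist"; returns the picture (480x640x3 uint8, red, green, blue); there is no depth.
- cams.camera_params(name): a dict with "intrinsics" (3x3 intrinsics, pixels), "world_from_camera" (4x4, takes a point from camera to world coordinates). Camera axes: x right, y down, z forward; pixel columns grow to the right and rows downward; lengths in m; the calibration is good to about 2 mm. The wrist camera is an equidistant fisheye: a pixel r from the principal point sees the ray r / f radians off the axis. A picture is of the moment at which its call begins: read the wrist's pose just before it. camera_params takes no time and is no camera call; for the wrist camera it gives the pose at the moment of the call.
- ticket.finish_job(): hands the job in; it is judged then, once.
The state is a dict: "t": time; "q": joint angles; "qvel": joint speeds; "joint_efforts": joint torques, N m; "tcp_pos": TCP position; "tool_rot": TCP orientation; "wrist_force": force on the tool from outside, world axes, zero at the start; "ft_torque": the same for the moment, N m; "opening": opening from 0.0 (shut) to 1.0 (fully open); "grip_force": force on a finger pad.
Only numpy, scipy, OpenCV 4.12 (cv2) and the standard library are available. Lean on these libraries where they do the work, as an engineer would, in place of code of your own. Each camera call takes 0.05 s, during which the arm holds its last target. There are 200 camera calls.

## Working session

There is one attempt and no reset: what is moved stays moved. The work goes in short steps, Python scripts to look and compute and a tool call to move; the robot and the scene stay as the last step left them, time stands still between calls to the robot, and variables do not carry over. Pictures are saved under pics/ and viewed, at most 10 in all, crops included, and the job is handed in when it is done.

Besides the shell and the picture viewer there is one more tool, called after "Request:" as name(argument=value, ...), one argument or row to a line, values as JSON. apply_moves: Moves the arm, as the interface text tells. Its arguments: {"type":"object","properties":{"targets":{"type":"array"}},"required":["targets"]}

```bash
mkdir -p pics; ls
python3 - <<'E'
from bench import read_state, cams
import cv2
s=read_state(); print(s)
for n in ("scene","top"):
    im=cams.snapshot(n); cv2.imwrite(f"pics/{n}0.png",im[:,:,::-1]); p=cams.camera_params(n); print(n,p["intrinsics"],p["world_from_camera"])
E
```

```text
pics
{'t': 0.0, 'q': array([-1.32302240e+00,  8.74740220e-02,  1.75079054e-01,  1.65977257e+00,
       -1.56559026e-05,  1.57079608e+00]), 'qvel': array([-4.44003336e-04, -2.39902157e-05,  1.68454130e-03,  1.21653639e-03,
       -5.71599387e-04,  6.28591955e-04]), 'joint_efforts': array([ 1.12208704e-04, -5.20387709e+01,  4.64804327e+01,  1.64474070e-02,
       -9.15388614e-05,  1.44593048e-05]), 'tcp_pos': array([ 0.13483001, -0.5330008 ,  0.24924711]), 'tool_rot': array([-3.14022144e+00,  1.56555437e-05,  2.47774200e-01]), 'wrist_force': array([ 0.23703759,  0.96808816, -0.27178966]), 'ft_torque': array([-0.00340692, -0.01690314,  0.03785081]), 'grip_force': 0.0, 'opening': 0.9979369795311811}
scene [[516.72966051   0.         321.64710535]
 [  0.         516.72966051 232.8898712 ]
 [  0.           0.           1.        ]] [[-0.04693323  0.57407242 -0.81745833  1.30713063]
 [ 0.99889696  0.02817126 -0.03756659  0.06086668]
 [ 0.00146289 -0.81831976 -0.57476136  0.64225039]
 [ 0.          0.          0.          1.        ]]
top [[448.30266723   0.         314.28822136]
 [  0.         448.30266723 241.30793218]
 [  0.           0.           1.        ]] [[-0.16821759 -0.96045074  0.22189463  0.37883875]
 [-0.98574781  0.16436261 -0.03586356  0.05381773]
 [-0.00202599 -0.22476502 -0.97441089  0.91022899]
 [ 0.          0.          0.          1.        ]]
```

View pics/scene0.png

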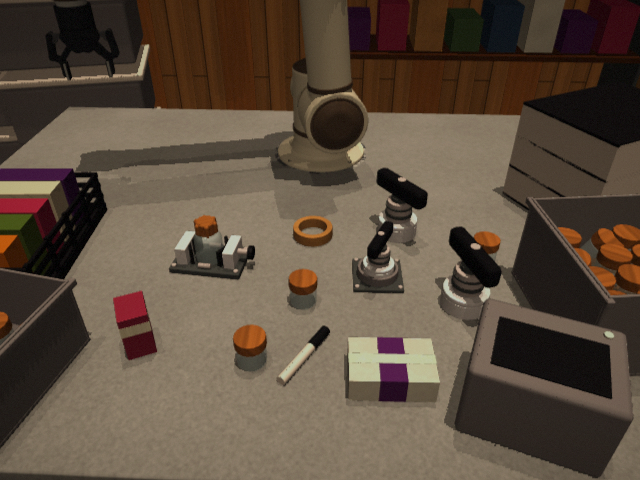

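View pics/top0.png

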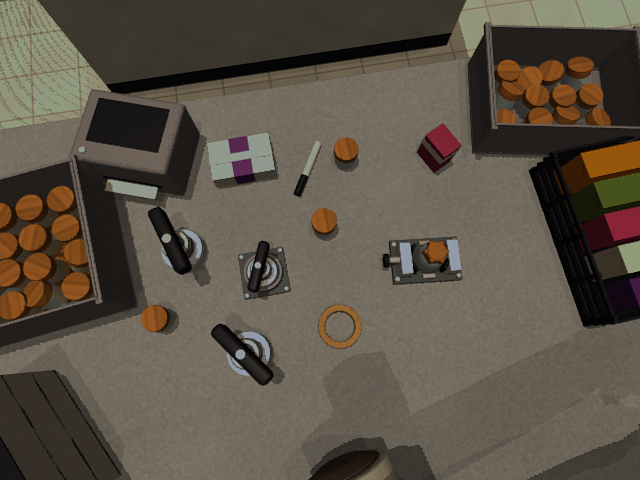

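```bash
cat > h.py <<'E'
import numpy as np, cv2
from bench import read_state, cams
from scipy.spatial.transform import Rotation as Rn
def plane(p,uv,z):
    "pixels -> world points on height z (pinhole)"
    K,T=p["intrinsics"],p["world_from_camera"]; uv=np.atleast_2d(uv)
    d=np.c_[uv,np.ones(len(uv))]@np.linalg.inv(K).T@T[:3,:3].T; o=T[:3,3]
    return o+d*((z-o[2])/d[:,2])[:,None]
def wplane(p,uv,z):
    "same for the fisheye wrist camera"
    K,T=p["intrinsics"],p["world_from_camera"]; uv=np.atleast_2d(uv).astype(float)
    a=(uv-K[:2,2])/[K[0,0],K[1,1]]; r=np.linalg.norm(a,axis=1,keepdims=True)+1e-9
    d=np.c_[a/r*np.sin(r),np.cos(r)]@T[:3,:3].T; o=T[:3,3]
    return o+d*((z-o[2])/d[:,2])[:,None]
def wproj(p,X):
    K,T=p["intrinsics"],p["world_from_camera"]; c=(np.atleast_2d(X)-T[:3,3])@T[:3,:3]
    s=np.linalg.norm(c[:,:2],axis=1,keepdims=True)+1e-9; th=np.arctan2(s[:,0],c[:,2])[:,None]
    return c[:,:2]/s*th*[K[0,0],K[1,1]]+K[:2,2]
def move_to(s,pos,yaw):
    "tool-frame shift (mm) and turn (deg) to a tool-down pose with the given yaw"
    R=Rn.from_euler("xyz",s["tool_rot"]); G=Rn.from_euler("xyz",[np.pi,0,yaw])
    return np.round((R.inv()*G).as_rotvec(degrees=True),1), np.round(R.inv().apply(np.array(pos)-s["tcp_pos"])*1e3,1)
E
python3 - <<'E'
from h import *
p=cams.camera_params("top"); im=cv2.imread("pics/top0.png")
for n,uv,z in (("plate corners",[[239,252],[283,248],[290,291],[243,298]],.008),("bar ends",[[264,243],[253,290]],.1),("spot",[[258,265]],.102),("cap",[[436,252]],.101),("vise plate",[[390,240],[459,238],[462,280],[391,284]],.012)):
    print(n,plane(p,uv,z)[:,:2].round(4).tolist())
a=cv2.resize(im[150:400,130:310],None,fx=2.2,fy=2.2,interpolation=2); b=cv2.resize(im[210:310,370:480],None,fx=3.5,fy=3.5,interpolation=2)
c=np.zeros((550,785,3),np.uint8); c[:550,:396]=a[:550]; c[:350,400:785]=b; cv2.imwrite("pics/crop0.png",c)
print(cams.camera_params("wrist"))
E
```

```text
plate corners [[0.5882, 0.1769], [0.5812, 0.0865], [0.4913, 0.0861], [0.4933, 0.1813]]
bar ends [[0.5759, 0.1164], [0.4929, 0.1486]]
spot [[0.5364, 0.133]]
cap [[0.5054, -0.1935]]
vise plate [[0.5598, -0.1332], [0.54, -0.274], [0.4543, -0.2591], [0.4705, -0.1165]]
{'intrinsics': array([[371.64829954,   0.        , 315.49603203],
       [  0.        , 371.64829954, 238.21157826],
       [  0.        ,   0.        ,   1.        ]]), 'world_from_camera': array([[ 0.24507659, -0.92886481, -0.27775462,  0.2053226 ],
       [-0.96950274, -0.23521071, -0.06885026, -0.51579815],
       [-0.00137828,  0.28615745, -0.95818162,  0.37415331],
       [ 0.        ,  0.        ,  0.        ,  1.        ]])}
```

View pics/crop0.png

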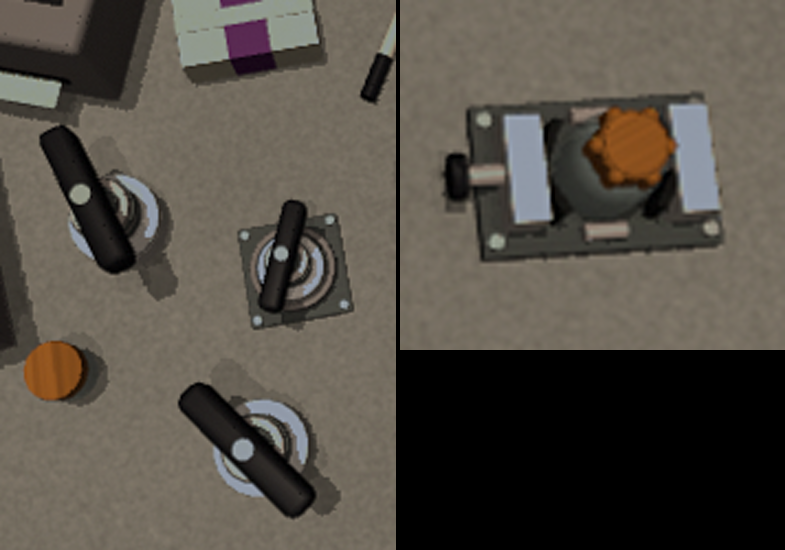

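Candidates in the top view are (175,240), (243,353) and (258,265). The crop shows the one at (258,265) is clearly the smallest and the only one standing in the plate-and-ring cup, so that is the driver. The fluted cap is at (436,252).

I'll fly to the cap first to measure its angle with the wrist camera.

Request:
apply_moves(
  targets=[
    [0,0,0,442,-238,20,85],
    [0,0,0,442,-238,20,85],
    [0,0,0,442,-238,20,85],
    [0,0,0,442,-238,20,85],
    [0,0,0,442,-238,20,85],
  ],
)

```text
t: 0.6
tcp_pos: [0.3201, -0.3628, 0.2397]
tool_rot: [-3.141, 0.0, 0.247]
wrist_force: [0.1, -1.1, -0.5]
opening: 0.997
grip_force: 0.0
```

```bash
python3 -c "
from h import *
s=read_state();print(s['t'],s['q'],s['tcp_pos'],s['tool_rot'],move_to(s,[.505,-.194,.23],.248))"
```

```text
0.6 [-8.47957475e-01 -7.44522381e-02 -6.19664011e-03  1.63919842e+00
  3.30108779e-05  2.04626058e+00] [ 0.3200622  -0.36282661  0.23973566] [-3.14144730e+00  3.77070325e-05  2.47374598e-01] (array([-0.,  0., -0.]), array([ 220.6, -118.4,    9.7]))
```

Request:
apply_moves(
  targets=[
    [0,0,0,220,-119,10,85],
    [0,0,0,220,-119,10,85],
    [0,0,0,220,-119,10,85],
    [0,0,0,220,-119,10,85],
    [0,0,0,220,-119,10,85],
  ],
)

```text
t: 1.1
tcp_pos: [0.5041, -0.1935, 0.2298]
tool_rot: [3.142, 0.0, 0.248]
wrist_force: [0.7, -1.7, 0.7]
opening: 0.999
grip_force: 0.0
```

Request:
apply_moves(
  targets=[
    [0,0,0,0,0,0,85],
    [0,0,0,0,0,0,85],
  ],
)

```text
t: 1.3
tcp_pos: [0.5033, -0.1943, 0.2293]
tool_rot: [-3.141, 0.001, 0.25]
wrist_force: [-0.3, 0.4, -0.5]
opening: 0.994
grip_force: 0.0
```

```bash
cat > cap.py <<'E'
from h import *
s=read_state(); p=cams.camera_params("wrist"); im=cams.snapshot("wrist")[:,:,::-1].copy(); cv2.imwrite("pics/wcap.png",im)
print(s['t'],s['tcp_pos'],s['tool_rot'])
hsv=cv2.cvtColor(im,cv2.COLOR_BGR2HSV)
m=cv2.inRange(hsv,(4,120,40),(20,255,255))
e=wproj(p,[[.505,-.194,.101]])[0]; print("expected px",e)
n,l,st,ce=cv2.connectedComponentsWithStats(m)
i=min([i for i in range(1,n) if st[i,4]>500],key=lambda i:np.linalg.norm(ce[i]-e)); print(st[i],ce[i])
c=max(cv2.findContours((l==i).astype(np.uint8),0,cv2.CHAIN_APPROX_NONE)[0],key=cv2.contourArea)[:,0]
W=wplane(p,c,.100)[:,:2]; (cx,cy),r=cv2.minEnclosingCircle(W.astype(np.float32)); print("circle",cx,cy,r)
d=W-[cx,cy]; a=np.arctan2(d[:,1],d[:,0]); rr=np.hypot(*d.T)
g=np.linspace(-np.pi,np.pi,73)
prof=[rr[(a>=g[k])&(a<g[k+1])].mean()*1e3 if ((a>=g[k])&(a<g[k+1])).any() else np.nan for k in range(72)]; print(np.round(prof,1))
ok=np.isfinite(prof); gm=(g[:-1]+g[1:])[ok]/2; f=(np.array(prof)[ok]*np.exp(6j*gm)).sum(); print("phase mod 60deg",np.degrees(np.angle(f))/6,abs(f))
cv2.imwrite("pics/wcap_crop.png",cv2.resize(im[max(0,int(e[1])-90):int(e[1])+90,max(0,int(e[0])-120):int(e[0])+120],None,fx=3,fy=3,interpolation=2))
E
python3 cap.py
```

```text
1.3 [ 0.50333202 -0.19430665  0.22929285] [-3.14083367e+00  1.35730996e-03  2.50368944e-01]
expected px [315.28022479 231.54343994]
[ 289  194   60   65 2591] [318.47664994 227.14010035]
circle 0.5089405179023743 -0.19591863453388214 0.023675402626395226
[20.5 21.8 23.3 23.6 23.  21.8 20.2 19.9 19.9 20.3 19.9 20.  21.6 22.7
 23.3 23.  22.2 20.7 18.7 17.3 16.8 16.5 16.2 16.5 17.6 19.4 20.4 20.5
 20.9 21.3 20.  18.5 17.8 18.2 18.4 18.6 18.9 18.9 20.8 22.5 23.4 21.8
 20.1 19.3 19.2 19.  18.7 18.8 19.4 21.  22.1 22.  22.1 22.2 20.8 19.1
 18.6 18.7 18.9 19.2 19.7 20.8 22.2 23.2 23.2 22.9 21.1 20.  20.1 20.4
 20.1 20.1]
phase mod 60deg 18.920860647612518 73.21470191231727
```

View pics/wcap_crop.png

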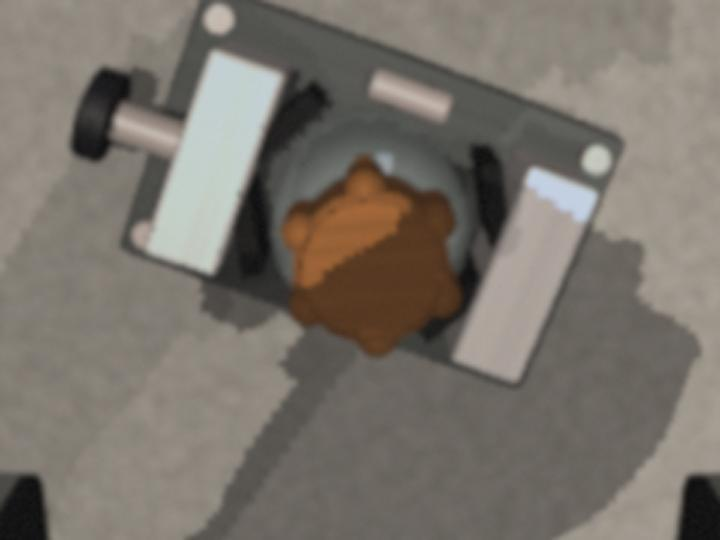

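The crop shows the cap, half in gripper shadow, with six rib tops at crop pixels of about (366,177), (438,211), (447,297), (377,340), (306,307) and (298,230). I'll turn these into a centre and an angle.

Run:
```python
from h import *
p=cams.camera_params("wrist")
uv=np.array([[366,177],[438,211],[447,297],[377,340],[306,307],[298,230]])/3+[195,141]
W=wplane(p,uv,.099)[:,:2]; c=W.mean(0); d=W-c; print(c,np.hypot(*d.T)*1e3)
a=np.degrees(np.arctan2(d[:,1],d[:,0])); print(a, np.degrees(np.angle(np.exp(6j*np.radians(a)).sum()))/6)
# pairs midpoints
print((W[:3]+W[3:])/2)
```

```text
[ 0.50701169 -0.19700086] [20.34729191 19.7028752  20.09350078 19.83688698 19.51838254 19.04614234]
[  18.31892728  -37.47312638 -102.04611243 -162.1150179   140.02807722
   80.70355926] 19.564320389155007
[[ 0.50723062 -0.19684924]
 [ 0.50735112 -0.19672494]
 [ 0.50645332 -0.19742838]]
```

Request:
apply_moves(
  targets=[
    [0,0,-8.5,0,0,0,85],
    [0,0,-17,0,0,0,85],
    [0,0,-25.5,0,0,0,85],
    [0,0,-34,0,0,0,85],
    [0,0,-42,0,0,0,85],
  ],
)

```text
t: 1.85
tcp_pos: [0.5019, -0.1967, 0.2303]
tool_rot: [3.141, 0.0, 0.984]
wrist_force: [-0.4, 0.9, 0.5]
opening: 0.996
grip_force: 0.0
```

Request:
apply_moves(
  targets=[
    [0,0,-8.5,0,0,0,85],
    [0,0,-17,0,0,0,85],
    [0,0,-25.5,0,0,0,85],
    [0,0,-34,0,0,0,85],
    [0,0,-42,0,0,0,85],
  ],
)

```text
t: 2.35
tcp_pos: [0.5019, -0.1968, 0.2303]
tool_rot: [3.141, 0.0, 1.717]
wrist_force: [0.1, 0.7, 0.6]
opening: 0.993
grip_force: 0.0
```

Request:
apply_moves(
  targets=[
    [0,0,-8.5,0,0,0,85],
    [0,0,-17,0,0,0,85],
    [0,0,-25.5,0,0,0,85],
    [0,0,-34,0,0,0,85],
    [0,0,-42,0,0,0,85],
  ],
)

```text
t: 2.85
tcp_pos: [0.5019, -0.1967, 0.2303]
tool_rot: [-3.142, 0.0, 2.451]
wrist_force: [0.6, 0.2, 0.3]
opening: 0.994
grip_force: 0.0
```

Request:
apply_moves(
  targets=[
    [0,0,-8.5,0,0,0,85],
    [0,0,-17,0,0,0,85],
    [0,0,-20,0,0,0,85],
    [0,0,-20,0,0,0,85],
    [0,0,-20,0,0,0,85],
  ],
)

```text
t: 3.35
tcp_pos: [0.5023, -0.1962, 0.2303]
tool_rot: [-3.141, 0.0, 2.792]
wrist_force: [-0.3, 0.4, -0.0]
opening: 0.995
grip_force: 0.0
```

```bash
python3 cap.py
```

```text
3.35 [ 0.5022865  -0.19623223  0.23025275] [-3.14148253e+00  2.47686733e-04  2.79246796e+00]
expected px [320.45604079 236.53835224]
[ 286  205   65   60 2543] [318.0747149  235.01022414]
circle 0.503832221031189 -0.19534675776958466 0.023430626839399338
[20.1 21.6 22.5 22.4 21.4 20.3 18.7 17.7 17.6 17.3 17.2 17.9 19.2 20.4
 21.9 23.  22.9 22.8 21.9 20.3 19.8 19.9 19.5 19.  18.9 19.6 21.6 23.1
 22.9 21.6 20.3 19.6 19.6 19.7 20.  19.8 20.2 21.6 22.9 23.2 22.4 20.8
 19.8 19.3 18.7 18.7 18.  18.  18.7 21.1 22.9 23.  22.  21.2 20.7 19.1
 18.3 18.1 18.2 18.5 19.1 19.7 20.9 22.4 23.1 22.3 20.3 19.9 19.9 19.7
 19.7 19.4]
phase mod 60deg 19.416658269812654 72.77367272983763
```

View pics/wcap_crop.png

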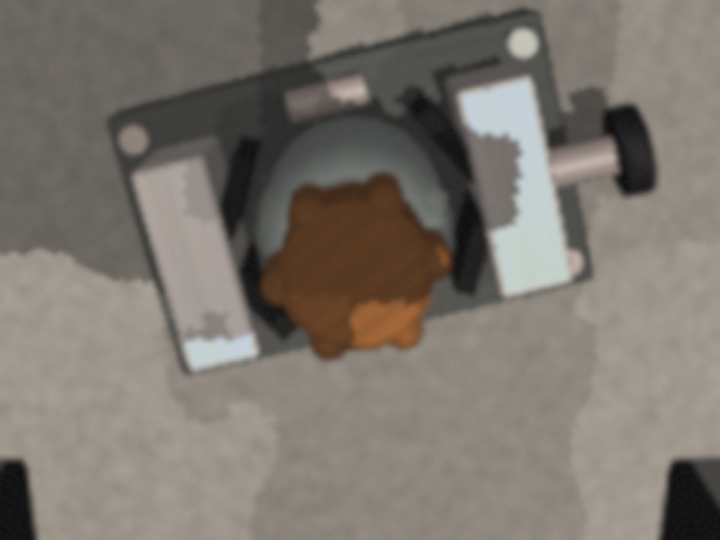

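The second view shows rib tops at crop pixels (308,203), (383,192), (435,255), (404,332), (330,340) and (278,277), and the phase is again about 19.4°. Next I fly over the driver and look from above.

Request:
apply_moves(
  targets=[
    [0,0,0,12,48,0,85],
    [0,0,0,24,96,0,85],
    [0,0,0,36,144,0,85],
    [0,0,0,48,192,0,85],
    [0,0,0,58,236,0,85],
  ],
)

```text
t: 3.9
tcp_pos: [0.5281, 0.0482, 0.2303]
tool_rot: [3.141, 0.0, 2.794]
wrist_force: [0.6, -0.1, -0.7]
opening: 0.993
grip_force: 0.0
```

Request:
apply_moves(
  targets=[
    [0,0,0,11,43,0,85],
    [0,0,0,21,85,0,85],
    [0,0,0,21,85,0,85],
    [0,0,0,21,85,0,85],
  ],
)

```text
t: 4.3
tcp_pos: [0.5372, 0.134, 0.2298]
tool_rot: [-3.141, -0.0, 2.797]
wrist_force: [-0.9, 0.4, -0.0]
opening: 0.994
grip_force: 0.0
```

Run:
```python
from h import *
# cap, second view: camera pose rebuilt from the fixed tool->camera transform
s=read_state(); p=cams.camera_params("wrist"); im=cams.snapshot("wrist")[:,:,::-1].copy()
T=np.eye(4); T[:3,:3]=Rn.from_euler("xyz",s["tool_rot"]).as_matrix(); T[:3,3]=s["tcp_pos"]
T2=np.eye(4); T2[:3,:3]=Rn.from_euler("xyz",[-3.14148,.00025,2.79247]).as_matrix(); T2[:3,3]=[.5022865,-.19623,.23025]
q=dict(intrinsics=p["intrinsics"],world_from_camera=T2@np.linalg.inv(T)@p["world_from_camera"])
uv=np.array([[308,203],[383,192],[435,255],[404,332],[330,340],[278,277]])/3+[200,146]
W=wplane(q,uv,.099)[:,:2]; c=W.mean(0); d=W-c; a=np.arctan2(d[:,1],d[:,0]); print("cap",c,np.hypot(*d.T)*1e3,np.degrees(np.angle(np.exp(6j*a).sum()))/6)
print(s['t'],s['tcp_pos'],s['tool_rot'])
e=wproj(p,[[.537,.133,.102]])[0].astype(int); print(e)
m=cv2.inRange(cv2.cvtColor(im,cv2.COLOR_BGR2HSV),(0,0,0),(180,255,48))
n,l,st,ce=cv2.connectedComponentsWithStats(m)
i=min([i for i in range(1,n) if st[i,4]>800],key=lambda i:np.linalg.norm(ce[i]-e)); print(st[i],ce[i])
c=max(cv2.findContours((l==i).astype(np.uint8),0,cv2.CHAIN_APPROX_NONE)[0],key=cv2.contourArea)[:,0]
W=wplane(p,c,.100)[:,:2]; r=cv2.minAreaRect((W*1e3).astype(np.float32)); print("bar rect mm",r)
crop=im[e[1]-100:e[1]+100,e[0]-130:e[0]+130]; cv2.imwrite("pics/wdrv.png",cv2.resize(crop,None,fx=3,fy=3,interpolation=2)); print("origin",e-[130,100])
```

```text
cap [ 0.50413263 -0.19495111] [19.47180911 19.43574001 19.01442933 20.10618619 19.52755512 18.95270765] 18.35089599255271
4.3 [0.53719007 0.13403581 0.22983409] [-3.14110805e+00 -3.34394955e-04  2.79684909e+00]
[314 235]
[ 301  162   31  128 2581] [314.75242154 227.96977916]
bar rect mm ((533.17041015625, 135.03854370117188), (20.903457641601562, 94.10459899902344), 69.69950103759766)
origin [184 135]
```

View pics/wdrv.png

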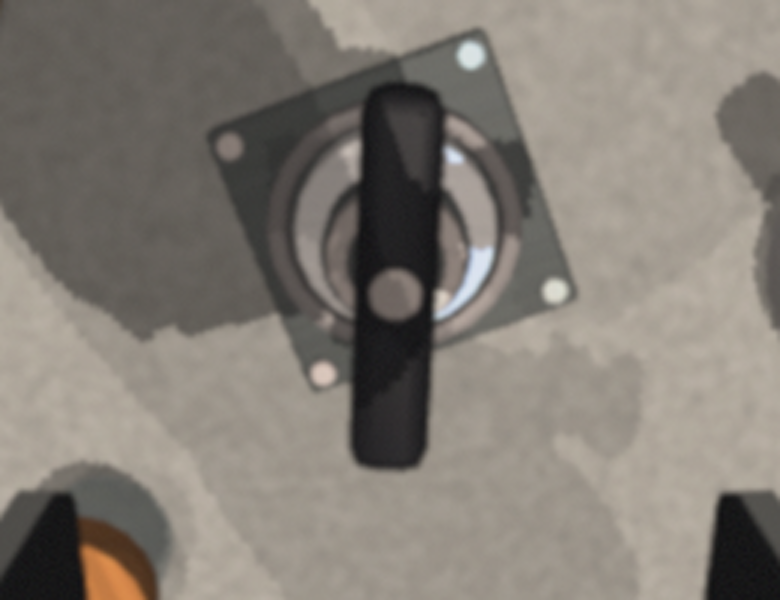

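Run:
```python
from h import *
s=read_state(); p=cams.camera_params("wrist")
R=lambda y:np.array([[np.cos(y),-np.sin(y)],[np.sin(y),np.cos(y)]])
c1=np.array([.50701,-.19700]);c2=np.array([.50413,-.19495])
b=np.linalg.solve(R(.25)-R(2.792),c1-c2); c=c1-R(.25)@b; print("bias(tool xy)",b,"cap",c)
P=lambda x,y,z:wplane(p,[[184+x/3,135+y/3]],z)[0,:2]-R(2.797)@b
sp=P(395,294,.102); ends=[P(403,88,.094),P(389,465,.094)]; print("spot",sp,"bar mid",np.mean(ends,0),ends)
scr=np.array([P(x,y,.009) for x,y in((470,55),(555,291),(323,374),(230,146))]); cup=scr.mean(0); print("cup",cup,scr)
d=ends[1]-ends[0]; print("bar yaw",np.arctan2(*d[::-1]))
print(move_to(s,[*sp,.095],2.79))
```

```text
bias(tool xy) [ 0.00155876 -0.0009965 ] cap [ 0.50525316 -0.19642012]
spot [0.53704622 0.1316792 ] bar mid [0.53712141 0.13182714] [array([0.49278137, 0.14962549]), array([0.58146146, 0.11402879])]
cup [0.53846196 0.13099061] [[0.49744187 0.1705449 ]
 [0.5783454  0.17191917]
 [0.57947056 0.09110898]
 [0.49859    0.09038937]]
bar yaw -0.3817176627035928
(array([-0. , -0. ,  0.3]), array([ -0.3,  -1.4, 135. ]))
```

Request:
apply_moves(
  targets=[
    [0,0,1,0,-1,45,85],
    [0,0,1,0,-1.4,85,85],
    [0,0,1,0,-1.4,110,85],
    [0,0,1,0,-1.4,125,85],
    [0,0,1,0,-1.4,135,85],
  ],
)

```text
t: 4.85
tcp_pos: [0.5368, 0.131, 0.0944]
tool_rot: [-3.141, -0.0, 2.777]
wrist_force: [-1.0, -0.1, -0.0]
opening: 0.991
grip_force: 0.0
```

Request:
apply_moves(
  targets=[
    [0,0,0,0,0,0,10],
    [0,0,0,0,0,0,10],
    [0,0,0,0,0,0,10],
    [0,0,0,0,0,0,10],
    [0,0,0,0,0,0,10],
  ],
)

```text
t: 5.35
tcp_pos: [0.5374, 0.1323, 0.0959]
tool_rot: [3.141, 0.001, 2.779]
wrist_force: [0.4, 0.3, 2.9]
opening: 0.222
grip_force: 61.6
```

Request:
apply_moves(
  targets=[
    [0,0,0,0,0,0,10],
    [0,0,0,0,0,0,10],
    [0,0,0,0,0,0,10],
  ],
)

```text
t: 5.65
tcp_pos: [0.5374, 0.1323, 0.0959]
tool_rot: [3.141, 0.001, 2.779]
wrist_force: [0.3, 1.0, 6.3]
opening: 0.221
grip_force: 61.9
```

Request:
apply_moves(
  targets=[
    [0,0,0,0,0,-10,10],
    [0,0,0,0,0,-35,10],
    [0,0,0,0,0,-70,10],
    [0,0,0,0,0,-105,10],
    [0,0,0,0,0,-130,10],
  ],
)

```text
t: 6.15
tcp_pos: [0.5367, 0.1321, 0.2274]
tool_rot: [3.141, 0.001, 2.779]
wrist_force: [0.6, -0.0, -3.6]
opening: 0.224
grip_force: 60.9
```

Request:
apply_moves(
  targets=[
    [0,0,-2,-7,-25,0,10],
    [0,0,-4,-17,-63,0,10],
    [0,0,-6,-28,-103,0,10],
    [0,0,-8,-39,-143,0,10],
    [0,0,-9.8,-50,-184,0,10],
  ],
)

```text
t: 6.65
tcp_pos: [0.5175, -0.059, 0.225]
tool_rot: [-3.142, -0.001, 2.951]
wrist_force: [0.5, -0.7, -3.4]
opening: 0.223
grip_force: 60.9
```

```bash
python3 -c "
from h import *
s=read_state();print(s['t'],s['q'],s['tcp_pos'],s['tool_rot'],s['wrist_force'],s['ft_torque'],move_to(s,[.5053,-.1964,.226],2.950))"
```

```text
6.65 [-1.13504710e-01  9.96927031e-03  4.74345668e-02  1.60925716e+00
  2.11858336e-05  7.66059027e-02] [ 0.51751203 -0.05898794  0.22498644] [-3.14153759e+00 -9.94241375e-04  2.95148200e+00] [ 0.53121651 -0.74744597 -3.42089586] [-0.01535462 -0.03398372 -0.0166681 ] (array([-0. , -0.1,  0.1]), array([ -14. , -137.2,   -1. ]))
```

Request:
apply_moves(
  targets=[
    [0,0,0,-4,-38,0,10],
    [0,0,0,-8,-78,4,10],
    [0,0,0,-12,-115,8,10],
    [0,0,0,-14,-137,12,10],
    [0,0,0,-14,-137,15,10],
  ],
)

```text
t: 7.15
tcp_pos: [0.505, -0.1972, 0.2093]
tool_rot: [-3.141, -0.002, 2.946]
wrist_force: [-0.3, 1.1, -3.3]
opening: 0.223
grip_force: 60.8
```

Request:
apply_moves(
  targets=[
    [0,0,0,0,0,0,10],
    [0,0,0,0,0,0,10],
  ],
)

```text
t: 7.35
tcp_pos: [0.5058, -0.194, 0.2101]
tool_rot: [3.141, -0.001, 2.95]
wrist_force: [0.6, 0.5, -3.7]
opening: 0.219
grip_force: 60.8
```

Run:
```python
from h import *
s=read_state();print(s['t'],s['tcp_pos'],s['tool_rot'],s['wrist_force'],s['ft_torque'],move_to(s,[.5053,-.1964,.21],2.950))
pw=cams.camera_params("wrist"); w=cams.snapshot("wrist")[:,:,::-1]; c=cams.snapshot("scene")[:,:,::-1]
cv2.imwrite("pics/s_over.png",c)
a=cv2.resize(w[120:420,150:480],None,fx=1.2,fy=1.2); b=cv2.resize(c[120:290,150:270],None,fx=3.3,fy=3.3,interpolation=2)
o=np.zeros((600,796,3),np.uint8); o[:a.shape[0],:396]=a; o[:561,400:796]=b; cv2.imwrite("pics/over.png",o)
```

```text
7.35 [ 0.50581369 -0.19400665  0.21008064] [ 3.14121476e+00 -5.81858448e-04  2.95017166e+00] [ 0.61002389  0.54097971 -3.69968922] [ 0.04466693 -0.0373295  -0.02212181] (array([ 0., -0.,  0.]), array([ 0. , -2.4,  0.1]))
```

View pics/over.png

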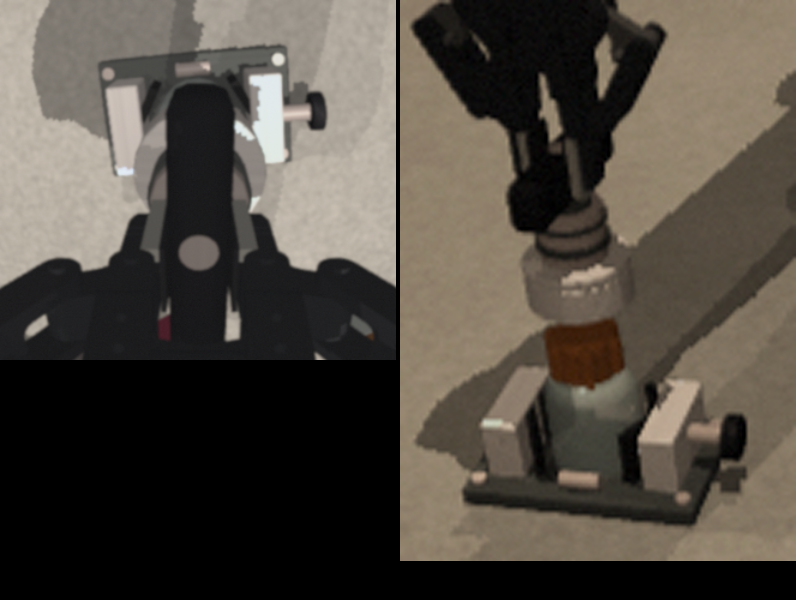

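Request:
apply_moves(
  targets=[
    [0,0,0,0,0,0,10],
    [0,0,0,0,0,0,10],
  ],
)

```text
t: 7.65
tcp_pos: [0.506, -0.1943, 0.2103]
tool_rot: [-3.142, 0.0, 2.95]
wrist_force: [0.5, 0.5, -2.8]
opening: 0.219
grip_force: 60.8
```

Run:
```python
from h import *
s=read_state();print(s['t'],s['tcp_pos'],s['tool_rot'],s['wrist_force'],s['ft_torque'],move_to(s,[.5053,-.1964,.21],2.950))
p=cams.camera_params("scene"); im=cams.snapshot("scene")[:,:,::-1].copy(); cv2.imwrite("pics/s2.png",im)
K,T=p["intrinsics"],p["world_from_camera"]
def onx(u,v,x):
    d=T[:3,:3]@np.linalg.inv(K)@[u,v,1.]; o=T[:3,3]; return (o+d*(x-o[0])/d[0])[1:]
hsv=cv2.cvtColor(im,cv2.COLOR_BGR2HSV); m=cv2.inRange(hsv,(2,120,30),(20,255,255))[200:250,180:230]
for v in range(216,238,2):
    x=np.flatnonzero(m[v-200])
    if len(x): print("cap",v,x.min()+180,x.max()+180, [onx(x.min()+179.5,v,.505).round(4)[0],onx(x.max()+180.5,v,.505).round(4)[0]], onx((x.min()+x.max())/2+180,v,.5053).round(4))
g=cv2.cvtColor(im,cv2.COLOR_BGR2GRAY)
for v in range(198,214,3): print("row",v,g[v,180:230].tolist())
print(onx((523-400)/3.3+150,275/3.3+120,.5053),onx((633-400)/3.3+150,275/3.3+120,.5053))
```

```text
7.65 [ 0.50603332 -0.19428418  0.21027675] [-3.14153992e+00  3.11690517e-04  2.95040189e+00] [ 0.50377658  0.45868254 -2.81364113] [0.02981921 0.00334199 0.02631038] (array([-0.,  0.,  0.]), array([ 0.3, -2.2,  0.3]))
cap 218 198 215 [np.float64(-0.2105), np.float64(-0.1761)] [-0.1932  0.1053]
cap 220 194 215 [np.float64(-0.2188), np.float64(-0.1767)] [-0.1976  0.1006]
cap 222 194 216 [np.float64(-0.2195), np.float64(-0.1753)] [-0.1973  0.0961]
cap 224 194 216 [np.float64(-0.2202), np.float64(-0.1758)] [-0.1979  0.0915]
cap 226 195 217 [np.float64(-0.2189), np.float64(-0.1744)] [-0.1965  0.0869]
cap 228 195 217 [np.float64(-0.2195), np.float64(-0.175)] [-0.1971  0.0823]
cap 230 195 217 [np.float64(-0.2202), np.float64(-0.1755)] [-0.1977  0.0776]
cap 232 196 216 [np.float64(-0.2189), np.float64(-0.178)] [-0.1983  0.0729]
cap 234 196 213 [np.float64(-0.2196), np.float64(-0.1844)] [-0.2019  0.0681]
cap 236 202 208 [np.float64(-0.2085), np.float64(-0.1947)] [-0.2015  0.0634]
row 198 [134, 133, 135, 132, 132, 132, 114, 83, 80, 81, 92, 92, 70, 59, 56, 49, 46, 37, 32, 33, 29, 36, 38, 38, 45
[... 581 characters left out ...]
, 132, 130, 133, 133, 112, 80, 82, 89, 88, 88, 86, 85, 86, 89, 88, 90, 92, 98, 93, 95, 94, 89, 100, 87, 86, 132, 118, 90, 91, 98, 94, 82, 86, 82, 72, 68, 62, 58, 73, 75, 74, 75, 77, 77, 76, 74, 78]
row 210 [129, 132, 132, 131, 136, 136, 134, 134, 102, 81, 81, 82, 88, 90, 90, 91, 90, 90, 95, 100, 98, 105, 105, 104, 101, 102, 102, 102, 100, 91, 96, 98, 99, 94, 88, 87, 85, 72, 65, 64, 60, 72, 77, 77, 76, 78, 76, 74, 74, 75]
row 213 [133, 133, 133, 135, 137, 134, 135, 134, 135, 101, 82, 84, 86, 87, 89, 87, 91, 90, 88, 97, 100, 100, 100, 97, 98, 98, 99, 100, 96, 97, 100, 96, 94, 91, 89, 86, 82, 79, 75, 75, 77, 76, 77, 79, 75, 74, 76, 74, 76, 76]
[-0.22513881  0.13677386] [-0.16268196  0.13868327]
```

Wrist views put the cap at y = -0.1964 and the scene view at -0.1973 relative to the chuck, so I shift about 2.5 mm and descend to just above first contact.

Request:
apply_moves(
  targets=[
    [0,0,0,0.2,-2.6,0,10],
    [0,0,0,0.2,-2.6,8,10],
    [0,0,0,0.2,-2.6,16,10],
    [0,0,0,0.2,-2.6,21,10],
    [0,0,0,0.2,-2.6,21,10],
  ],
)

```text
t: 8.2
tcp_pos: [0.5047, -0.1971, 0.1877]
tool_rot: [3.141, -0.002, 2.949]
wrist_force: [0.6, 0.5, -2.4]
opening: 0.225
grip_force: 60.8
```

Request:
apply_moves(
  targets=[
    [0,0,0,0,0,0.7,10],
    [0,0,0,0,0,1.4,10],
    [0,0,0,0,0,2,10],
    [0,0,0,0,0,2,10],
  ],
)

```text
t: 8.6
tcp_pos: [0.5052, -0.1973, 0.1871]
tool_rot: [-3.142, 0.0, 2.95]
wrist_force: [0.2, -0.1, -3.0]
opening: 0.229
grip_force: 60.8
```

```bash
cat > st.py <<'E'
from h import *
s=read_state();print(round(s['t'],2),"tcp",s['tcp_pos'].round(4),"yaw",np.degrees(s['tool_rot'][2]).round(2),"F",s['wrist_force'].round(1),"M",s['ft_torque'].round(3))
E
python3 st.py
```

```text
8.6 tcp [ 0.5052 -0.1973  0.1871] yaw 169.0 F [ 0.2 -0.1 -3. ] M [ 0.029 -0.009 -0.032]
```

Request:
apply_moves(
  targets=[
    [0,0,0,0,0,0.5,10],
    [0,0,0,0,0,1,10],
    [0,0,0,0,0,1.5,10],
  ],
)

```text
t: 8.9
tcp_pos: [0.5053, -0.1973, 0.1856]
tool_rot: [3.141, 0.0, 2.95]
wrist_force: [0.9, -0.8, -1.5]
opening: 0.224
grip_force: 61.0
```

```bash
python3 st.py
```

```text
8.9 tcp [ 0.5053 -0.1973  0.1856] yaw 169.0 F [ 0.9 -0.8 -1.5] M [-0.014 -0.137 -0.001]
```

Request:
apply_moves(
  targets=[
    [0,0,0,0,0,0.5,10],
    [0,0,0,0,0,1,10],
    [0,0,0,0,0,1,10],
  ],
)

```text
t: 9.2
tcp_pos: [0.5055, -0.1972, 0.1847]
tool_rot: [3.141, 0.001, 2.95]
wrist_force: [2.8, 0.7, -3.2]
opening: 0.226
grip_force: 60.8
```

```bash
python3 st.py
```

```text
9.2 tcp [ 0.5055 -0.1972  0.1847] yaw 169.0 F [ 2.8  0.7 -3.2] M [ 0.22  -0.689  0.017]
```

Request:
apply_moves(
  targets=[
    [0,0,0,-0.5,0.3,-0.3,10],
    [0,0,0,-0.9,0.5,0,10],
    [0,0,0,-0.9,0.5,0,10],
  ],
)

```text
t: 9.5
tcp_pos: [0.5061, -0.197, 0.1844]
tool_rot: [3.142, -0.0, 2.95]
wrist_force: [1.5, 0.7, -3.5]
opening: 0.22
grip_force: 60.9
```

```bash
python3 st.py
```

```text
9.5 tcp [ 0.5061 -0.197   0.1844] yaw 169.0 F [ 1.5  0.7 -3.5] M [ 0.113 -0.37  -0.031]
```

Request:
apply_moves(
  targets=[
    [0,0,0,-0.5,0.4,0,10],
    [0,0,0,-0.9,0.6,0,10],
    [0,0,0,-0.9,0.6,0.7,10],
    [0,0,0,-0.9,0.6,1.2,10],
    [0,0,0,-0.9,0.6,1.2,10],
  ],
)

```text
t: 10.0
tcp_pos: [0.5071, -0.1966, 0.1832]
tool_rot: [3.142, -0.0, 2.95]
wrist_force: [-0.1, 0.0, -3.7]
opening: 0.225
grip_force: 60.9
```

```bash
python3 st.py
```

```text
10.0 tcp [ 0.5071 -0.1966  0.1832] yaw 169.0 F [-0.1  0.  -3.7] M [ 0.027 -0.048  0.042]
```

Request:
apply_moves(
  targets=[
    [0,0,0,0,0,1,10],
    [0,0,0,0,0,2,10],
    [0,0,0,0,0,3,10],
    [0,0,0,0,0,4,10],
    [0,0,0,0,0,4,10],
  ],
)

```text
t: 10.5
tcp_pos: [0.5071, -0.1965, 0.1791]
tool_rot: [3.142, -0.0, 2.95]
wrist_force: [-0.6, 1.0, -3.2]
opening: 0.222
grip_force: 60.9
```

```bash
python3 st.py
```

```text
10.5 tcp [ 0.5071 -0.1965  0.1791] yaw 169.0 F [-0.6  1.  -3.2] M [ 0.008 -0.01  -0.05 ]
```

Request:
apply_moves(
  targets=[
    [0,0,0,0,0,1.5,10],
    [0,0,0,0,0,3,10],
    [0,0,0,0,0,4.5,10],
    [0,0,0,0,0,6,10],
    [0,0,0,0,0,7.5,10],
  ],
)

```text
t: 11.0
tcp_pos: [0.5072, -0.1966, 0.1717]
tool_rot: [3.142, -0.0, 2.95]
wrist_force: [0.5, 0.6, -3.2]
opening: 0.219
grip_force: 60.9
```

Request:
apply_moves(
  targets=[
    [0,0,0,0,0,0.6,10],
    [0,0,0,0,0,1.2,10],
    [0,0,0,0,0,1.8,10],
    [0,0,0,0,0,1.8,10],
  ],
)

```text
t: 11.4
tcp_pos: [0.5071, -0.1966, 0.17]
tool_rot: [3.142, -0.0, 2.95]
wrist_force: [-0.2, -0.8, -2.7]
opening: 0.224
grip_force: 60.9
```

```bash
python3 st.py
```

```text
11.4 tcp [ 0.5071 -0.1966  0.17  ] yaw 169.0 F [-0.2 -0.8 -2.7] M [ 0.032 -0.053 -0.051]
```

Request:
apply_moves(
  targets=[
    [0,0,0,0,0,0.5,10],
    [0,0,0,0,0,1.2,10],
    [0,0,0,0,0,1.2,10],
  ],
)

```text
t: 11.7
tcp_pos: [0.5071, -0.1965, 0.1687]
tool_rot: [3.142, -0.0, 2.95]
wrist_force: [0.6, -0.6, -3.6]
opening: 0.222
grip_force: 60.9
```

```bash
python3 st.py
```

```text
11.7 tcp [ 0.5071 -0.1965  0.1687] yaw 169.0 F [ 0.6 -0.6 -3.6] M [ 0.008 -0.052 -0.006]
```

Request:
apply_moves(
  targets=[
    [0,0,0,0,0,0.4,10],
    [0,0,0,0,0,0.8,10],
    [0,0,0,0,0,0.8,10],
  ],
)

```text
t: 12.0
tcp_pos: [0.5071, -0.1966, 0.168]
tool_rot: [-3.142, -0.0, 2.95]
wrist_force: [0.3, 1.3, -2.9]
opening: 0.222
grip_force: 60.9
```

```bash
python3 st.py
```

```text
12.0 tcp [ 0.5071 -0.1966  0.168 ] yaw 169.0 F [ 0.3  1.3 -2.9] M [ 0.011 -0.046 -0.018]
```

Request:
apply_moves(
  targets=[
    [0,0,3,0,0,0,10],
    [0,0,6,0,0,0,10],
    [0,0,9,0,0,0,10],
    [0,0,12,0,0,0,10],
    [0,0,12,0,0,0,10],
  ],
)

```text
t: 12.5
tcp_pos: [0.5076, -0.1967, 0.1682]
tool_rot: [3.141, 0.001, 2.739]
wrist_force: [3.1, -1.3, -3.7]
opening: 0.22
grip_force: 60.6
```

```bash
python3 st.py
```

```text
12.5 tcp [ 0.5076 -0.1967  0.1682] yaw 156.96 F [ 3.1 -1.3 -3.7] M [-0.217 -0.744  0.013]
```

Request:
apply_moves(
  targets=[
    [0,0,2,0,0,0,10],
    [0,0,4,0,0,0,10],
    [0,0,5,0,0,0,10],
    [0,0,5,0,0,0,10],
  ],
)

```text
t: 12.9
tcp_pos: [0.5075, -0.1967, 0.1682]
tool_rot: [3.142, 0.001, 2.654]
wrist_force: [2.8, -2.1, -3.4]
opening: 0.22
grip_force: 60.7
```

```bash
python3 st.py
```

```text
12.9 tcp [ 0.5075 -0.1967  0.1682] yaw 152.05 F [ 2.8 -2.1 -3.4] M [-0.442 -0.907  0.044]
```

Request:
apply_moves(
  targets=[
    [0,0,0,-0.5,-0.1,0,10],
    [0,0,0,-0.9,-0.2,0,10],
    [0,0,2,-0.9,-0.2,0,10],
    [0,0,4,-0.9,-0.2,0,10],
    [0,0,4,-0.9,-0.2,0,10],
  ],
)

```text
t: 13.4
tcp_pos: [0.5079, -0.1971, 0.1681]
tool_rot: [-3.142, -0.0, 2.583]
wrist_force: [2.4, -0.6, -3.8]
opening: 0.22
grip_force: 60.8
```

```bash
python3 st.py
```

```text
13.4 tcp [ 0.5079 -0.1971  0.1681] yaw 148.0 F [ 2.4 -0.6 -3.8] M [-0.165 -0.662  0.032]
```

Request:
apply_moves(
  targets=[
    [0,0,0,-0.6,0.3,0,10],
    [0,0,2,-0.6,0.3,0,10],
    [0,0,4,-0.6,0.3,0,10],
    [0,0,5,-0.6,0.3,0,10],
    [0,0,5,-0.6,0.3,0,10],
  ],
)

```text
t: 13.9
tcp_pos: [0.5082, -0.1973, 0.1679]
tool_rot: [-3.141, -0.001, 2.497]
wrist_force: [0.3, -0.9, -3.2]
opening: 0.219
grip_force: 60.7
```

```bash
python3 st.py
```

```text
13.9 tcp [ 0.5082 -0.1973  0.1679] yaw 143.05 F [ 0.3 -0.9 -3.2] M [-0.401 -0.019  0.478]
```

Request:
apply_moves(
  targets=[
    [0,0,1.5,0,0,0,10],
    [0,0,3,0,0,0,10],
    [0,0,3,0,0,0,10],
  ],
)

```text
t: 14.2
tcp_pos: [0.5082, -0.1973, 0.1679]
tool_rot: [-3.141, -0.0, 2.442]
wrist_force: [-2.3, -2.7, -3.2]
opening: 0.221
grip_force: 60.7
```

```bash
python3 st.py
```

```text
14.2 tcp [ 0.5082 -0.1973  0.1679] yaw 139.93 F [-2.3 -2.7 -3.2] M [-0.638  0.394  0.427]
```

The torque passed its peak (0.478 to 0.427), so the clutch has clicked. One small step more will settle it safely inside the 0.06–0.26 rad window.

Request:
apply_moves(
  targets=[
    [0,0,1.3,0,0,0,10],
    [0,0,2.5,0,0,0,10],
    [0,0,2.5,0,0,0,10],
  ],
)

```text
t: 14.5
tcp_pos: [0.5083, -0.1974, 0.1679]
tool_rot: [-3.141, -0.0, 2.399]
wrist_force: [-2.9, -3.5, -4.1]
opening: 0.222
grip_force: 60.6
```

```bash
python3 st.py; python3 st.py
python3 - <<'E'
from h import *
# three pictures in a row: time passes, torque averages
v=[]
for i in range(3):
    cams.snapshot("scene"); v.append(read_state()["ft_torque"][2])
print(np.round(v,3))
E
```

```text
14.5 tcp [ 0.5083 -0.1974  0.1679] yaw 137.43 F [-2.9 -3.5 -4.1] M [-0.894  0.761  0.424]
14.5 tcp [ 0.5083 -0.1974  0.1679] yaw 137.43 F [-2.9 -3.5 -4.1] M [-0.894  0.761  0.424]
[0.404 0.449 0.437]
```

Request:
apply_moves(
  targets=[
    [0,0,0,0,-0.5,0,10],
    [0,0,0,0,-0.9,0,10],
    [0,0,1.2,0,-0.9,0,10],
    [0,0,2.4,0,-0.9,0,10],
    [0,0,2.4,0,-0.9,0,10],
  ],
)

```text
t: 15.15
tcp_pos: [0.508, -0.1977, 0.168]
tool_rot: [3.141, -0.0, 2.357]
wrist_force: [-1.0, -0.7, -5.4]
opening: 0.215
grip_force: 60.4
```

```bash
python3 st.py
python3 - <<'E'
from h import *
v=[]
for i in range(4):
    cams.snapshot("scene"); v.append(read_state()["ft_torque"][2])
print(np.round(v,3))
E
```

```text
15.15 tcp [ 0.508  -0.1977  0.168 ] yaw 135.04 F [-1.  -0.7 -5.4] M [-0.305  0.337  0.379]
[0.326 0.354 0.38  0.383]
```

Torque is now about 0.365 N m, so the handle is about 0.13 rad ahead and the clutch has clicked. I'll turn back only the clutch spring-back plus half the play (about 18°).

Request:
apply_moves(
  targets=[
    [0,0,-4,0,0,0,10],
    [0,0,-8,0,0,0,10],
    [0,0,-12,0,0,0,10],
    [0,0,-15,0,0,0,10],
    [0,0,-15,0,0,0,10],
  ],
)

```text
t: 15.85
tcp_pos: [0.5082, -0.1978, 0.1683]
tool_rot: [3.141, 0.001, 2.62]
wrist_force: [-0.5, 0.2, -3.3]
opening: 0.219
grip_force: 60.8
```

```bash
python3 st.py
```

```text
15.85 tcp [ 0.5082 -0.1978  0.1683] yaw 150.13 F [-0.5  0.2 -3.3] M [ 0.041  0.019 -0.012]
```

Request:
apply_moves(
  targets=[
    [0,0,-2.5,0,0,0,10],
    [0,0,-2.5,0,0,-3,10],
    [0,0,-2.5,0,0,-7,10],
    [0,0,-2.5,0,0,-11,10],
    [0,0,-2.5,0,0,-15,10],
  ],
)

```text
t: 16.35
tcp_pos: [0.508, -0.1979, 0.1836]
tool_rot: [3.141, 0.0, 2.662]
wrist_force: [-0.4, 0.0, -3.1]
opening: 0.222
grip_force: 60.8
```

```bash
python3 st.py
```

```text
16.35 tcp [ 0.508  -0.1979  0.1836] yaw 152.55 F [-0.4  0.  -3.1] M [0.003 0.016 0.004]
```

Request:
apply_moves(
  targets=[
    [0,0,0,0,0,-5,10],
    [0,0,0,0,0,-12,10],
    [0,0,0,0,0,-25,10],
    [0,0,0,0,0,-45,10],
    [0,0,0,0,0,-45,10],
  ],
)

```text
t: 16.85
tcp_pos: [0.5088, -0.1982, 0.2314]
tool_rot: [3.141, 0.005, 2.663]
wrist_force: [0.4, -1.3, -3.2]
opening: 0.223
grip_force: 61.0
```

```bash
python3 st.py; python3 -c "
from h import *
s=read_state(); print(move_to(s,[.538,.1314,.226],np.radians(158.5)))
c=cams.snapshot('scene')[:,:,::-1]; cv2.imwrite('pics/s3.png',cv2.resize(c[110:290,150:270],None,fx=3.3,fy=3.3,interpolation=2))"
```

```text
16.85 tcp [ 0.5088 -0.1982  0.2314] yaw 152.59 F [ 0.4 -1.3 -3.2] M [-0.09  -0.087  0.031]
(array([ 0. ,  0.3, -5.9]), array([125.9, 306.1,   5. ]))
```

View pics/s3.png

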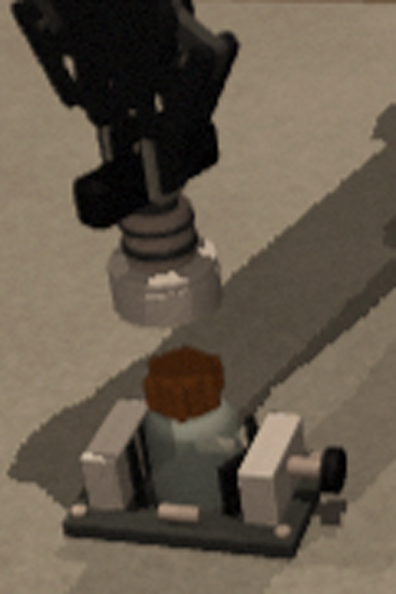

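The scene view shows the driver upright and clear, with the cap still on the jar. Now back to the cup.

Request:
apply_moves(
  targets=[
    [0,0,-1.5,10,25,0,10],
    [0,0,-3,26,62,0,10],
    [0,0,-4.5,43,104,0,10],
    [0,0,-6,60,146,0,10],
    [0,0,-6.6,76,186,0,10],
  ],
)

```text
t: 17.4
tcp_pos: [0.5257, 0.004, 0.2273]
tool_rot: [-3.141, -0.001, 2.779]
wrist_force: [1.1, -1.5, -3.3]
opening: 0.221
grip_force: 60.8
```

```bash
python3 st.py; python3 -c "
from h import *
print(move_to(read_state(),[.5379,.1319,.226],2.779))"
```

```text
17.4 tcp [0.5257 0.004  0.2273] yaw 159.24 F [ 1.1 -1.5 -3.3] M [-0.05  -0.078  0.026]
(array([-0., -0.,  0.]), array([ 34. , 123.9,   1.3]))
```

Request:
apply_moves(
  targets=[
    [0,0,0,11,40,0,10],
    [0,0,0,22,80,0,10],
    [0,0,0,30,110,0,10],
    [0,0,0,34,124,1,10],
    [0,0,0,34,124,1,10],
  ],
)

```text
t: 17.9
tcp_pos: [0.538, 0.1316, 0.2259]
tool_rot: [-3.141, -0.001, 2.781]
wrist_force: [0.0, -0.0, -3.9]
opening: 0.222
grip_force: 60.8
```

Request:
apply_moves(
  targets=[
    [0,0,0,0,0,0,10],
    [0,0,0,0,0,0,10],
    [0,0,0,0,0,0,10],
    [0,0,0,0,0,0,10],
  ],
)

```text
t: 18.3
tcp_pos: [0.5384, 0.1293, 0.2272]
tool_rot: [3.142, 0.0, 2.777]
wrist_force: [-0.6, 0.2, -3.0]
opening: 0.22
grip_force: 60.8
```

```bash
python3 st.py; python3 -c "
from h import *
print(move_to(read_state(),[.5379,.1319,.226],2.779))"
```

```text
18.3 tcp [0.5384 0.1293 0.2272] yaw 159.12 F [-0.6  0.2 -3. ] M [ 0.02  -0.005 -0.046]
(array([ 0. ,  0. , -0.1]), array([1.4, 2.2, 1.2]))
```

Request:
apply_moves(
  targets=[
    [0,0,0,1.4,2.2,25,10],
    [0,0,0,1.4,2.2,55,10],
    [0,0,0,1.4,2.2,85,10],
    [0,0,0,1.4,2.2,102,10],
    [0,0,0,1.4,2.2,102,10],
  ],
)

```text
t: 18.8
tcp_pos: [0.5364, 0.132, 0.1224]
tool_rot: [-3.139, -0.004, 2.778]
wrist_force: [0.1, -0.7, -3.2]
opening: 0.219
grip_force: 60.6
```

Request:
apply_moves(
  targets=[
    [0,0,0,0,0,0,10],
    [0,0,0,0,0,0,10],
  ],
)

```text
t: 19.0
tcp_pos: [0.5385, 0.1327, 0.1267]
tool_rot: [3.14, 0.002, 2.778]
wrist_force: [-0.3, -0.2, -3.3]
opening: 0.215
grip_force: 60.6
```

```bash
python3 st.py; python3 -c "
from h import *
print(move_to(read_state(),[.5379,.1319,.0965],2.779))"
```

```text
19.0 tcp [0.5385 0.1327 0.1267] yaw 159.18 F [-0.3 -0.2 -3.3] M [ 0.01  -0.03   0.008]
(array([ 0.1,  0.1, -0. ]), array([ 0.3, -1. , 30.2]))
```

Request:
apply_moves(
  targets=[
    [0,0,0,0.2,-0.6,5,10],
    [0,0,0,0.2,-0.6,10,10],
    [0,0,0,0.2,-0.6,14,10],
    [0,0,0,0.2,-0.6,17,10],
    [0,0,0,0.2,-0.6,17,10],
  ],
)

```text
t: 19.5
tcp_pos: [0.5371, 0.1322, 0.1074]
tool_rot: [-3.141, -0.001, 2.778]
wrist_force: [-0.5, 0.9, -2.8]
opening: 0.223
grip_force: 60.8
```

```bash
python3 st.py
```

```text
19.5 tcp [0.5371 0.1322 0.1074] yaw 159.2 F [-0.5  0.9 -2.8] M [ 0.009 -0.008 -0.054]
```

Inside the ring with no contact, so I lower the last 11 mm gently.

Request:
apply_moves(
  targets=[
    [0,0,0,0,0,3,10],
    [0,0,0,0,0,6,10],
    [0,0,0,0,0,8.5,10],
    [0,0,0,0,0,10,10],
    [0,0,0,0,0,10,10],
  ],
)

```text
t: 20.0
tcp_pos: [0.5373, 0.1322, 0.0978]
tool_rot: [-3.141, -0.0, 2.779]
wrist_force: [-0.0, -0.0, -3.5]
opening: 0.222
grip_force: 60.8
```

```bash
python3 st.py
```

```text
20.0 tcp [0.5373 0.1322 0.0978] yaw 159.2 F [-0.  -0.  -3.5] M [0.    0.022 0.011]
```

Request:
apply_moves(
  targets=[
    [0,0,0,0,0,0.7,10],
    [0,0,0,0,0,1.4,10],
    [0,0,0,0,0,1.9,10],
    [0,0,0,0,0,1.9,10],
  ],
)

```text
t: 20.4
tcp_pos: [0.5374, 0.1323, 0.0961]
tool_rot: [-3.142, -0.0, 2.779]
wrist_force: [-0.7, -0.4, -2.7]
opening: 0.22
grip_force: 60.8
```

```bash
python3 st.py
```

```text
20.4 tcp [0.5374 0.1323 0.0961] yaw 159.2 F [-0.7 -0.4 -2.7] M [-0.    -0.006 -0.044]
```

Request:
apply_moves(
  targets=[
    [0,0,0,0,0,0.5,10],
    [0,0,0,0,0,0.5,30],
    [0,0,0,0,0,0.5,60],
    [0,0,0,0,0,0.5,85],
    [0,0,0,0,0,0.5,85],
  ],
)

```text
t: 20.9
tcp_pos: [0.5375, 0.1323, 0.0959]
tool_rot: [3.141, 0.0, 2.779]
wrist_force: [0.5, 0.1, -0.2]
opening: 0.849
grip_force: 0.0
```

Request:
apply_moves(
  targets=[
    [0,0,0,0,0,0,85],
    [0,0,0,0,0,0,85],
    [0,0,0,0,0,-10,85],
    [0,0,0,0,0,-30,85],
    [0,0,0,0,0,-60,85],
  ],
)

```text
t: 21.4
tcp_pos: [0.5366, 0.1321, 0.1556]
tool_rot: [-3.14, -0.002, 2.779]
wrist_force: [-0.0, 0.7, -0.0]
opening: 0.993
grip_force: 0.0
```

Request:
apply_moves(
  targets=[
    [0,0,0,0,0,-40,85],
    [0,0,0,0,0,-75,85],
    [0,0,0,0,0,-75,85],
    [0,0,0,0,0,-75,85],
    [0,0,0,0,0,-75,85],
  ],
)

```text
t: 21.9
tcp_pos: [0.5371, 0.1322, 0.2299]
tool_rot: [-3.141, -0.001, 2.779]
wrist_force: [-1.1, -0.5, 0.0]
opening: 0.996
grip_force: 0.0
```

```bash
python3 st.py
python3 - <<'E'
from h import *
c=cams.snapshot("scene")[:,:,::-1]; t=cams.snapshot("top")[:,:,::-1]; t0=cv2.imread("pics/top0.png")
o=np.zeros((600,800,3),np.uint8); o[:400,:400]=cv2.resize(c[190:300,330:440],(400,400),interpolation=2); o[:300,400:]=cv2.resize(t[230:305,370:470],(400,300),interpolation=2); o[300:,400:]=cv2.resize(t0[230:305,370:470],(400,300),interpolation=2); cv2.imwrite("pics/end.png",o)
E
```

```text
21.9 tcp [0.5371 0.1322 0.2299] yaw 159.2 F [-1.1 -0.5  0. ] M [ 0.027 -0.02  -0.055]
```

View pics/end.png

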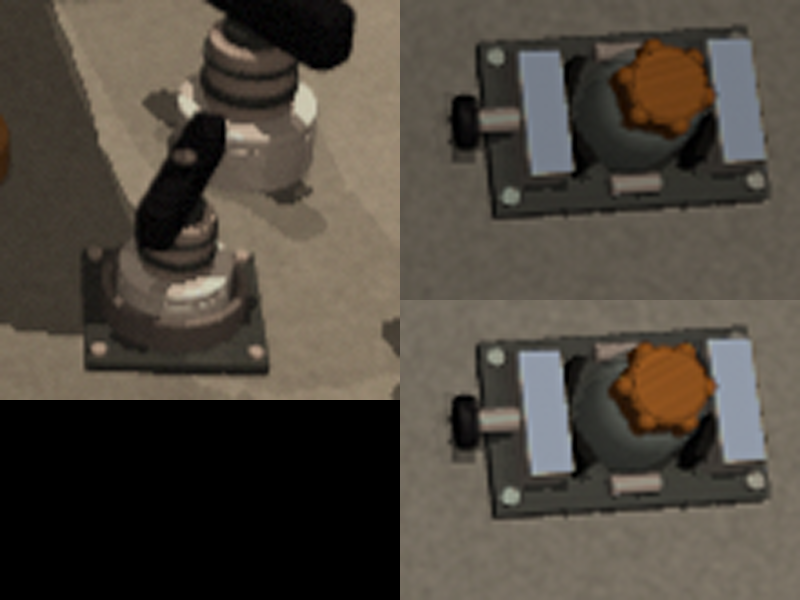

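The driver stands upright in its cup, and the cap is turned clockwise compared with the start (top right against bottom right). I'll check numerically that the cap stayed home, then hand in.

Run:
```python
from h import *
p=cams.camera_params("top")
def ph(im):
    m=cv2.inRange(cv2.cvtColor(im,cv2.COLOR_BGR2HSV),(4,140,60),(20,255,255))[225:280,405:470]
    c=max(cv2.findContours(m,0,cv2.CHAIN_APPROX_NONE)[0],key=cv2.contourArea)[:,0]+[405,225]
    W=plane(p,c,.1)[:,:2]; (x,y),r=cv2.minEnclosingCircle((W*1e3).astype(np.float32)); d=W*1e3-[x,y]
    a=np.arctan2(d[:,1],d[:,0]); return np.degrees(np.angle((( np.hypot(*d.T)-20)*np.exp(6j*a)).sum()))/6
a=ph(cv2.imread("pics/top0.png")); b=ph(cams.snapshot("top")[:,:,::-1].copy()); print(a,b,"turned cw",(a-b)%60,"expected ~15.6")
```

```text
17.526282727970408 5.2514364175468895 turned cw 12.274846310423518 expected ~15.6
```

```bash
python3 -c "
from bench import ticket
print(ticket.finish_job())"
```

```text
the job is handed in; nothing more can be done
None
```

I handed the job in, and no verdict was shown: the cap was tightened until the clutch clicked (handle about 0.13 rad ahead, judged from the torque), and the driver was lifted off, stood upright in its cup and released. The top camera reads the cap about 12° clockwise of its start against the roughly 16° I expected, which is within the 0.1 rad (about 6°) allowed.

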